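Magnifier from the pull-out holder into the tumbler

ROBOT

A 6-joint arm with a two-finger parallel gripper is mounted at the origin on the work surface. World frame = base frame: x ahead of the robot, y to its left, z up, the work surface at z = 0. Lengths are in m, angles in rad, forces in N, time in s.
With the tool pointing down it reaches from about 0.35 to 0.775 m from the base axis. Payload 5.5 kg.
Tool frame: the origin (TCP) lies midway between the tips of the shut fingers; the grasp point (between the pads) lies 19 mm behind it; z points along the fingers, y is the line along which they close (so a half turn about z gives the same grasp; the last joint's range is limited). The gripper opens to 85 mm and grips with 20 to 120 N. Pads are 22 mm wide; open, the fingers measure 114 mm over their backs; the gripper's body (76 mm by 85 mm) begins 54 mm behind the grasp point. The pads swing forward as they close: fully open they stand 13 mm farther back than shut.
Start: joints at [1.08, 0.313, 0.046, 1.304, 0, 1.431], TCP at [0.198, 0.54, 0.231] pointing down, gripper open.
Joint ranges: [-2.76, 2.76], [-0.86, 1.69], [-1.03, 1.26], [-2.2, 2.34], [-1.47, 1.5], [-3.14, 3.14]. Speed limits (rad/s): [2.57, 2.57, 3.14, 3.14, 3.14, 3.14].

INTERFACE

Orientations are given as a 3x3 rotation matrix whose columns are the frame's x, y, z axes.
In Python, from rig import robot gives the robot as it stands.
- The arm moves only by the shell command python3 -m crank 'ROWS' [FORCE]. ROWS is JSON, a list that holds one entry, the list of rows, each a list of 7 numbers: the finger opening in cm, from 0 to 8.54, then the shift along the tool's x, y, z in cm, then the turn, a rotation vector about the tool's x, y, z in degrees. In form: [[[fingers, x, y, z, wx, wy, wz], ...]]. A call has 1 to 20 rows; each row shifts and turns the commanded pose from where the row before left it, along the tool's axes as they then stand; what a row does not reach is not made up. A row lasts 1/12 s, in which the tool goes at most 41.7 mm and 7.16 degrees, less where a joint would pass 70% of its speed; a pose out of reach is approached as far as the arm can. A call with a gripper value outside its range is refused whole. The fingers move at their own pace and stop on an object; FORCE is the grip in N (left out, the last holds). Time passes only in rows, so rows that do not move let the fingers close. It gives the time, the measured TCP pose, the force, the opening and the grip force at its end, in the units of the state.
- robot.get_state(): the state, without advancing time (a new reading comes with each control period).
- robot.grab_frame(name): name is "side" or "top" or "wrist"; returns a dict with "frame" (400x640x3 uint8, red, green, blue), "range_z" (400x640 float32, m along the optical axis (not along the pixel's ray), 0 where there is no reading), "fx", "fy", "cx", "cy" (pixels), "view" (4x4, takes a point from world to camera coordinates). Camera axes: x right, y up, looking along -z (the intrinsics and any distortion apply to the point x, -y, -z); pixel columns grow to the right and rows downward; lengths in m; the calibration is good to about 2 mm. The wrist camera is an equidistant fisheye: a pixel r from the principal point sees the ray r / f radians off the axis. A picture is of the moment at which its call begins.
- robot.close_job(): hands the job in; it is judged then, once.
Trained networks look in a picture, given as the dict that the camera call returned (one of the last four; its "shot" number tells which), for a name from the list of things; names that differ only in an ending like _2 or _b are one class to them, and where a whole thing is asked for, a point or a joint stands for the part that bears it (a point fixed in the world has none). Each returns a list of dicts, best first, with "conf" (0 to 1); they miss things now and then, are a little off and sometimes report something else, mostly with a low value. They report only what shows in the picture. A call takes as long as a camera call. They do not tell look-alikes from the thing itself.
- robot.look_for(target, picture): "xy" ([column, row] in pixels, amid what is visible of it).
The state is a dict: "time": time; "joint_positions": joint angles; "dq": joint speeds; "tau": joint torques, N m; "tcp_pos": TCP position; "orientation": TCP orientation; "force": force on the tool from outside, world axes, zero at the start; "torque": the same for the moment, N m; "grip_width": opening from 0.0 (shut) to 1.0 (fully open); "grip_force": force on a finger pad.
Only numpy, scipy, OpenCV 4.12 (cv2) and the standard library are available. Lean on these libraries where they do the work, as an engineer would, in place of code of your own. Each camera call takes 0.05 s, during which the arm holds its last target. There are 200 camera calls.

TASK

Slide the holder tray out from under the upper shelf as far as it goes, then draw the magnifying glass out of its leaning socket along the socket's slope. Lower it gently, handle down, into the open ceramic tumbler and leave it standing in there, with the tray still pulled out and the tumbler and everything else upright where they were.

Things in the scene. Friction and masses are not known exactly. Their poses are not given: they have to be found in the camera images.
- unit: Fixed grey plastic shelf unit. Origin on the table, z up; the tray comes out to its -x (front). Lower shelf 16 mm thick, x -130 to 150 mm, y +-125. Upper shelf x -40 to 110, y +-125, underside 207, top 217 mm above the table; 8 mm cheeks at y +-121, x 0 to 110. Guide strips beside the tray at y +-103, x -130 to 20, top 30 mm above the table.
- carriage (a joint): Slide of the white plastic holder tray, m: 0 = fully in, grows as it comes out along the unit's -x, stop at 0.100. Friction about 3 N; stays where left. The tray is a plate 170 x 190 mm, top 26 mm above the table; at slide 0 it covers unit x -125 to 45 mm.
- tab_top (a point): Centre of the top of the tray's upright pull tab, 76 mm above the table. The tab is 12 mm thick (along the unit's x), 34 mm wide (along y), and stands 50 mm above the plate. At slide 0 it is at unit x -115, y +60 mm; moves with the tray.
- socket_floor (a point): Centre of the inner floor of the tray's rectangular socket (at slide 0: unit x 18, y -55 mm, 35.5 mm above the table). The socket leans 30 degrees from vertical, its top towards the unit's -x; inside 12 mm (in the lean's plane) x 21 mm (along the unit's y), 71 mm deep along its slope, wall 4 mm.
- socket_mouth (a point): Centre of the socket's open upper end, 97 mm above the table; the line from socket_floor to here is the direction to pull.
- magnifier: Magnifying glass, steel frame and flat handle, 167 mm long, about 100 g, handle down in the socket with 1.5 mm play all round. Origin: centre of the handle's foot end; z along the handle to the lens; x square to the lens faces. Handle 9 (x) x 18 (y) x 100 mm. Round lens head 70 mm diameter, 9 mm thick (x), centre at z = 132, top at z = 167 mm; pinch it across its thickness.
- tumbler: Loose white ceramic tumbler, empty, about 380 g, 95 mm high, 76 mm outer diameter at the rim, wall 4 mm, floor about 5 mm thick. Origin: centre of its underside on the table; z up. Stands to the left or the right of the unit.
- pill_tower: Bystander: loose closed pill tower of three white tiers with a grey cap, 68 mm diameter, 114 mm high; origin at the centre of its underside. Stands on the other side of the unit from the tumbler.
- pill_pot: Bystander: loose white ceramic pill pot with knobbed lid, 70 mm diameter, 64 mm high, on the upper shelf; origin at the centre of its underside.
- drop_holder: Bystander: loose white plastic holder 60 x 100 x 40 mm with two eye-drop bottles (68 mm high in all), on the upper shelf; origin at the centre of its underside.
Mind the look-alikes: they are no part of the job. Of the things that look like the magnifier, the middle-sized one is meant.

How it is judged:
By the outcome, as a careful person would: the job done as asked, in the order asked, and still so for the second after the job is handed in, with the robot touching nothing.
It also fails if it takes over 56 s, if anything falls off the work surface, if the arm or the gripper's body presses on something with over 40 N, if the wrist force passes 120 N, or if a joint passes its speed limit or range.

## Working session

There is one attempt and no reset: what is moved stays moved. The work goes in short steps, Python scripts to look and compute and a shell command to move; the robot and the scene stay as the last step left them, time stands still between calls to the robot, and variables do not carry over. Pictures are saved under pics/ and viewed, at most 10 in all, crops included, and the job is handed in when it is done.

```bash
ls; mkdir -p pics
cat > h.py <<'E'
import numpy as np, cv2, pickle
from rig import robot
def w(p,uv,z=None):
    u,v=uv; z=p["range_z"][int(round(v)),int(round(u))] if z is None else z
    c=np.array([(u-p["cx"])/p["fx"]*z,-(v-p["cy"])/p["fy"]*z,-z,1]); return (np.linalg.inv(p["view"])@c)[:3]
def cloud(p):
    v,u=np.mgrid[:400,:640]; z=p["range_z"]
    c=np.stack([(u-p["cx"])/p["fx"]*z,-(v-p["cy"])/p["fy"]*z,-z,np.ones_like(z)],-1)
    r=(c@np.linalg.inv(p["view"]).T)[...,:3]; r[z==0]=np.nan; return r
def proj(p,X):
    c=p["view"]@np.r_[X,1]; return [p["cx"]+p["fx"]*c[0]/-c[2], p["cy"]+p["fy"]*c[1]/c[2]]
E
python3 - <<'E'
from h import *
ims=[]
for n in("side","top"):
    p=robot.grab_frame(n); ims.append(p["frame"]); pickle.dump(p,open(n+".pkl","wb"))
    print(n,p["fx"],np.round(np.linalg.inv(p["view"]),2).tolist(),p.keys())
    for t in("unit","tab_top","socket_mouth","magnifier","tumbler","pill_tower","pill_pot","drop_holder"):
        for d in robot.look_for(t,p)[:4]:
            print(t,np.round(d["xy"]),round(d["conf"],2),np.round(w(p,d["xy"]),3))
    cv2.imwrite(f"pics/{n}0.png",p["frame"][...,::-1])
E
```

```text
pics
side 430.7315107586521 [[0.93, 0.22, -0.28, 0.34], [-0.36, 0.55, -0.76, -0.73], [-0.01, 0.81, 0.59, 0.77], [0.0, 0.0, 0.0, 1.0]] dict_keys(['frame', 'range_z', 'fx', 'fy', 'cx', 'cy', 'view', 'shot'])
unit [380. 238.] 0.66 [ 0.718 -0.078  0.115]
tab_top [357. 254.] 0.89 [ 0.692 -0.019  0.023]
socket_mouth [358. 258.] 0.8 [ 0.687 -0.033  0.021]
socket_mouth [379. 231.] 0.71 [ 0.699 -0.106  0.165]
socket_mouth [238. 202.] 0.27 [0.448 0.222 0.084]
magnifier [325. 191.] 0.82 [0.725 0.289 0.004]
magnifier [454. 316.] 0.79 [ 0.816 -0.257  0.001]
magnifier [376. 231.] 0.53 [ 0.705 -0.08   0.142]
tumbler [236. 204.] 0.9 [0.442 0.225 0.078]
pill_tower [334. 370.] 0.58 [ 0.497 -0.342  0.107]
pill_pot [375. 158.] 0.94 [0.751 0.031 0.261]
drop_holder [413. 185.] 0.93 [ 0.78  -0.089  0.253]
top 422.37872806601644 [[-0.02, 0.99, -0.1, 0.52], [-1.0, -0.02, 0.01, 0.04], [0.01, 0.1, 0.99, 1.21], [0.0, 0.0, 0.0, 1.0]] dict_keys(['frame', 'range_z', 'fx', 'fy', 'cx', 'cy', 'view', 'shot'])
unit [327. 168.] 0.61 [0.71  0.006 0.217]
tab_top [330. 196.] 0.71 [ 0.666 -0.008  0.029]
socket_mouth [332. 193.] 0.66 [ 0.674 -0.013  0.028]
magnifier [414. 142.] 0.83 [ 0.821 -0.257  0.004]
magnifier [226. 177.] 0.58 [0.728 0.288 0.01 ]
magnifier [355. 175.] 0.51 [ 0.7   -0.065  0.158]
tumbler [228. 278.] 0.87 [0.445 0.285 0.006]
tumbler [332. 196.] 0.7 [ 0.667 -0.013  0.027]
pill_tower [444. 249.] 0.97 [ 0.512 -0.293  0.114]
pill_pot [303. 138.] 0.61 [0.765 0.061 0.281]
drop_holder [354. 126.] 0.8 [ 0.808 -0.06   0.221]
```

View pics/side0.png

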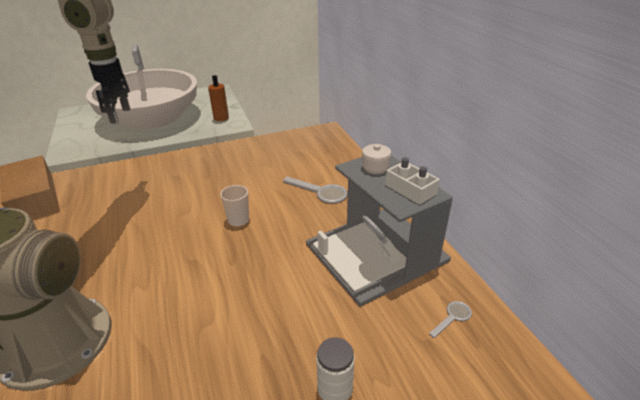

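View pics/top0.png

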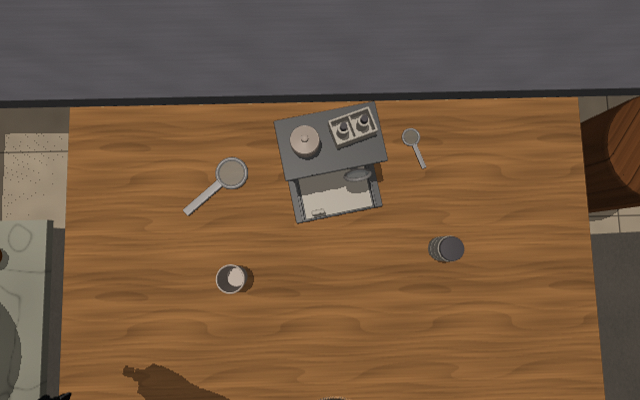

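Side picture: the tumbler is at about (236,205) and the unit at (380,230), with the middle-sized magnifier in its socket at (376,231). There is a larger magnifier at (325,191), a smaller one at (454,316), and the pill tower at (335,370). The top picture agrees: tab at (318,213), tumbler at (231,279).

Run:
```python
from h import *
from scipy.optimize import least_squares
P={n:pickle.load(open(n+".pkl","rb")) for n in("side","top")}
for n,p in P.items():
    C=cloud(p); 
    m=(abs(C[...,2]-.217)<.004)&(abs(C[...,0]-.75)<.2)&(abs(C[...,1])<.2)
    q=C[m]; r=cv2.minAreaRect((q[:,:2]*1000).astype(np.float32)); print(n,"shelf",r,np.median(q[:,2]),len(q))
    m=(abs(C[...,2]-.090)<.012)&(np.hypot(C[...,0]-.445,C[...,1]-.24)<.09)
    q=C[m]; 
    f=least_squares(lambda a:np.hypot(q[:,0]-a[0],q[:,1]-a[1])-a[2],[.45,.24,.036],loss="soft_l1",f_scale=.001); print("tumbler",f.x,len(q),q[:,2].max(),q[:,:2].min(0),q[:,:2].max(0))
    m=(C[...,2]>.060)&(C[...,2]<.08)&(np.hypot(C[...,0]-.60,C[...,1]-.04)<.05)
    q=C[m]; print("tab",len(q),q.mean(0),q.min(0),q.max(0))
s=robot.get_state(); print(s["time"],s["tcp_pos"],np.round(s["orientation"],3).tolist())
```

```text
side shelf ((774.6531982421875, -4.2296600341796875), (150.60633850097656, 251.49072265625), 10.404250144958496) 0.21511779249602092 2210
tumbler [0.44626482 0.25905229 0.03522748] 284 0.09554335862590335 [0.40933349 0.2183722 ] [0.48337269 0.2990866 ]
tab 80 [0.61570032 0.02437547 0.07018891] [0.60850837 0.0098984  0.06021631] [0.62412033 0.04494833 0.07680203]
top shelf ((777.6134643554688, -2.156646728515625), (150.81210327148438, 249.93148803710938), 10.28661060333252) 0.21780235391650693 4220
tumbler [0.44884723 0.26088044 0.03499647] 210 0.10130458922757235 [0.41265213 0.22418291] [0.48493803 0.29904304]
tab 57 [0.61877953 0.03090765 0.07542181] [0.61180137 0.0153034  0.06057227] [0.62770305 0.04514516 0.0798584 ]
0.9 [0.19762113 0.54002418 0.23136048] [[-0.939, 0.344, 0.0], [0.344, 0.939, 0.0], [-0.0, 0.0, -1.0]]
```

```bash
cat >> h.py <<'E'
th=np.deg2rad(10.35); U=np.array([[np.cos(th),-np.sin(th),0],[np.sin(th),np.cos(th),0],[0,0,1]]); O=np.array([.7416,-.0093,0])
from scipy.spatial.transform import Rotation as R
def to(unit_pt=None,lean=0,world=None):
    """remaining shift (cm, tool axes) and turn (deg) to TCP target; lean = tool z tilted forward"""
    s=robot.get_state(); t=O+U@np.array(unit_pt) if world is None else np.array(world)
    a=np.deg2rad(lean); z=np.array([np.sin(a),0,-np.cos(a)]); x=np.array([0,1,0]); T=U@np.stack([x,np.cross(z,x),z],1)
    Q=np.array(s["orientation"]); print("t",round(s["time"],2),"tcp",np.round(s["tcp_pos"],4),"unit",np.round(U.T@(np.array(s["tcp_pos"])-O),4))
    print("shift",np.round(Q.T@(t-s["tcp_pos"])*100,2),"turn",np.round(np.rad2deg(R.from_matrix(Q.T@T).as_rotvec()),2))
    print("q",np.round(s["joint_positions"],2),"F",np.round(s["force"],1),"grip",s["grip_width"],s["grip_force"])
E
python3 -m crank '[[[5,0,0,0,0,0,6.6],[5,0,0,0,0,0,6.6],[5,0,0,0,0,0,6.6],[5,0,0,0,0,0,6.6],[5,0,0,0,0,0,6.6],[5,0,0,0,0,0,6.6],[5,0,0,0,0,0,6.6],[5,0,0,0,0,0,6.6],[5,0,0,0,0,0,6.7],[5,-2.9,1.6,0,0,0,0],[5,-2.9,1.6,0,0,0,0],[5,-2.9,1.6,0,0,0,0],[5,-2.9,1.6,0,0,0,0],[5,-2.9,1.6,0,0,0,0],[5,-2.9,1.6,0,0,0,0],[5,-2.9,1.6,0,0,0,0],[5,-2.9,1.6,0,0,0,0],[5,-2.9,1.6,0,0,0,0],[5,-2.9,1.6,0,0,0,0],[5,-2.9,1.6,0,0,0,0]]]' 30
python3 -c "
from h import *
to([-.115,.06,.16])"
```

```text
time: 2.57
tcp_pos: [0.4292, 0.2566, 0.2316]
orientation: [[-0.181, 0.984, 0.001], [0.984, 0.181, 0.0], [0.0, 0.001, -1.0]]
force: [-0.4, 0.2, -0.2]
grip_width: 0.587
grip_force: 0.0
t 2.57 tcp [0.4292 0.2566 0.2316] unit [-0.2596  0.3178  0.2316]
shift [-25.79  14.43   7.16] turn [ 0.04 -0.01  0.05]
q [ 0.38  0.17 -0.14  1.26  0.    1.77] F [-0.4  0.2 -0.2] grip 0.587084250228157 0.0
```

```bash
python3 -m crank '[[[5,-2.6,1.4,0,0,0,0],[5,-2.6,1.4,0,0,0,0],[5,-2.6,1.4,0,0,0,0],[5,-2.6,1.4,0,0,0,0],[5,-2.6,1.5,0.5,0,0,0],[5,-2.6,1.5,0.5,0,0,0],[5,-2.6,1.5,1.5,0,0,0],[5,-2.6,1.5,1.5,0,0,0],[5,-2.5,1.4,1.5,0,0,0],[5,-2.5,1.4,1.5,0,0,0],[5,0,0,0,0,0,0]]]'
python3 - <<'E'
from h import *
to([-.115,.06,.045])
p=robot.grab_frame("wrist"); cv2.imwrite("pics/w1.png",p["frame"][...,::-1])
p=robot.grab_frame("side")
C=cloud(p)
m=(C[...,2]>.060)&(C[...,2]<.08)&(np.hypot(C[...,0]-.60,C[...,1]-.04)<.05)
q=C[m]; print(len(q),q.mean(0) if len(q) else 0)
E
```

```text
time: 3.48
tcp_pos: [0.618, 0.0262, 0.1574]
orientation: [[-0.176, 0.984, -0.003], [0.984, 0.176, -0.001], [-0.001, -0.003, -1.0]]
force: [-0.2, -0.6, -1.5]
grip_width: 0.587
grip_force: 0.0
t 3.48 tcp [0.618  0.0262 0.1574] unit [-0.1152  0.0571  0.1574]
shift [ 0.3   0.05 11.24] turn [-0.16  0.04 -0.21]
q [-0.09  0.43  0.03  1.18 -0.    1.31] F [-0.2 -0.6 -1.5] grip 0.5867107559905843 0.0
81 [0.61574705 0.02455441 0.0699589 ]
```

View pics/w1.png

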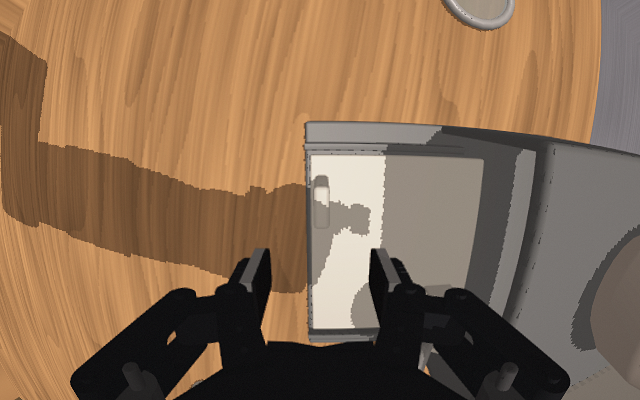

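The wrist picture shows the tab at about (321,200), centred between the fingers at columns 255 and 385. I'll go down and grip it.

```bash
python3 -m crank '[[[5,0.1,0,1.5,0,0,0],[5,0.1,0,1.5,0,0,0],[5,0.1,0,1.5,0,0,0],[5,0,0,1.5,0,0,0],[5,0,0,1.5,0,0,0],[5,0,0,1.5,0,0,0],[5,0,0,1.2,0,0,0],[5,0,0,1,0,0,0],[5,0,0,0,0,0,0],[0,0,0,0,0,0,0],[0,0,0,0,0,0,0],[0,0,0,0,0,0,0],[0,0,0,0,0,0,0],[0,0,0,0,0,0,0],[0,0,0,0,0,0,0],[0,0,0,0,0,0,0]]]' 30
python3 -c "
from h import *
to([-.215,.06,.045])"
```

```text
time: 4.92
tcp_pos: [0.6169, 0.0334, 0.0506]
orientation: [[-0.181, 0.984, 0.002], [0.984, 0.181, 0.0], [0.0, 0.002, -1.0]]
force: [-0.5, 2.0, 5.7]
grip_width: 0.139
grip_force: 34.9
t 4.92 tcp [0.6169 0.0334 0.0506] unit [-0.115   0.0644  0.0506]
shift [ -0.43 -10.01   0.54] turn [ 0.14 -0.    0.05]
q [-0.08  0.5  -0.13  0.94  0.    1.31] F [-0.5  2.   5.7] grip 0.13855471388585364 34.891122579574585
```

```bash
python3 -m crank '[[[0,0,-0.4,0,0,0,0],[0,0,-0.8,0,0,0,0],[0,0,-0.9,0,0,0,0],[0,0,-0.9,0,0,0,0],[0,0,-0.9,0,0,0,0],[0,0,-0.9,0,0,0,0],[0,0,-0.9,0,0,0,0],[0,0,-0.9,0,0,0,0],[0,0,-0.9,0,0,0,0],[0,0,-0.9,0,0,0,0],[0,0,-0.8,0,0,0,0],[0,0,-0.5,0,0,0,0],[0,0,-0.3,0,0,0,0],[0,0,-0.1,0,0,0,0],[0,0,-0.1,0,0,0,0],[0,0,0,0,0,0,0]]]'
python3 -c "
from h import *
to([-.215,.06,.045])"
```

```text
time: 6.25
tcp_pos: [0.5191, 0.0156, 0.0506]
orientation: [[-0.181, 0.983, 0.007], [0.983, 0.181, 0.002], [0.001, 0.008, -1.0]]
force: [7.4, 5.4, 0.8]
grip_width: 0.135
grip_force: 34.3
t 6.25 tcp [0.5191 0.0156 0.0506] unit [-0.2144  0.0645  0.0506]
shift [-0.45 -0.07  0.56] turn [ 0.45 -0.05  0.08]
q [-0.13  0.33 -0.4   0.83  0.    1.26] F [7.4 5.4 0.8] grip 0.13471677870851492 34.26239848136902
```

```bash
python3 -m crank '[[[0,0,-0.2,0,0,0,0],[0,0,-0.2,0,0,0,0],[0,0,0,0,0,0,0]]]'
python3 -c "
from h import *
to([-.215,.06,.045])"
```

```text
time: 6.5
tcp_pos: [0.5192, 0.0155, 0.0508]
orientation: [[-0.182, 0.983, 0.015], [0.983, 0.182, 0.004], [0.002, 0.015, -1.0]]
force: [19.9, 9.0, -10.2]
grip_width: 0.135
grip_force: 34.9
t 6.5 tcp [0.5192 0.0155 0.0508] unit [-0.2143  0.0644  0.0508]
shift [-0.44 -0.07  0.57] turn [ 0.86 -0.09  0.13]
q [-0.13  0.33 -0.41  0.82  0.01  1.26] F [ 19.9   9.  -10.2] grip 0.13519252332615095 34.921934902668
```

The tray is against its stop: the pull reached 20 N with no further motion. I'll relax, release and rise.

```bash
python3 -m crank '[[[0,0,0.3,0,0,0,0],[0,0,0.3,0,0,0,0],[4,0,0,0,0,0,0],[4,0,0,0,0,0,0],[4,0,0,0,0,0,0],[4,0,0,-0.6,0,0,0],[4,0,0,-1.5,0,0,0],[4,0,0,-2,0,0,0],[4,0,0,-2,0,0,0],[4,0,0,-2,0,0,0],[4,0,0,-2,0,0,0],[4,0,0,-2,0,0,0],[4,0,0,-2,0,0,0],[4,0,0,-2,0,0,0],[4,0,0,-2,0,0,0],[4,0,0,0,0,0,0]]]'
python3 - <<'E'
from h import *
a=np.deg2rad(30); s=.226
to([-.082-s*.5,-.055,.0355+s*np.cos(a)],lean=30)
for n in("side","top"):
    p=robot.grab_frame(n); cv2.imwrite(f"pics/{n}2.png",cv2.resize(p["frame"][140:300,250:490],(720,480))[...,::-1])
    q=(cloud(p).reshape(-1,3)-O)@U
    m=(abs(q[:,0]+.15)<.06)&(abs(q[:,1]+.055)<.06)&(q[:,2]>.11); h=q[m]; h=h[~np.isnan(h[:,0])]
    if len(h): # in lean frame: s along axis, n along normal
        F=np.array([-.082,-.055,.0355]); d=h-F; S=d@[-.5,0,np.cos(a)]; N=d@[np.cos(a),0,.5]
        print(n,len(h),"s",S.min(),S.max(),"n",np.percentile(N,[2,50,98]),"y",np.percentile(d[:,1],[0,50,100]))
    t=(abs(q[:,0]+.215)<.03)&(abs(q[:,1]-.06)<.04)&(q[:,2]>.06)&(q[:,2]<.085); print("tab",q[t].mean(0),q[t].min(0),q[t].max(0))
E
```

```text
time: 7.83
tcp_pos: [0.5192, 0.0148, 0.2346]
orientation: [[-0.18, 0.984, 0.006], [0.984, 0.18, -0.001], [-0.002, 0.006, -1.0]]
force: [1.4, -0.6, 0.4]
grip_width: 0.47
grip_force: 0.0
t 7.83 tcp [0.5192 0.0148 0.2346] unit [-0.2144  0.0636  0.2346]
shift [-11.86   1.93   0.37] turn [-29.66   0.1    0.06]
q [-0.13  0.2  -0.1   1.27 -0.    1.26] F [ 1.4 -0.6  0.4] grip 0.4700575063539476 0.0
side 153 s 0.08742264656767681 0.1678551713473368 n [-1.07140369e-02 -5.82444695e-03  7.22948578e-05] y [-0.03664286 -0.01970708  0.02554868]
tab [-0.21762255  0.05537766  0.07073186] [-0.22222291  0.04096576  0.06007844] [-0.21087621  0.07457027  0.07705394]
top 265 s 0.08358764227675677 0.16131051001858449 n [-0.00185738  0.00093049  0.00505741] y [-0.03360756 -0.00244463  0.03581949]<stdin>:11: RuntimeWarning: Mean of empty slice.
  ret = um.true_divide(
Traceback (most recent call last):
ValueError: zero-size array to reduction operation minimum which has no identity
```

View pics/side2.png

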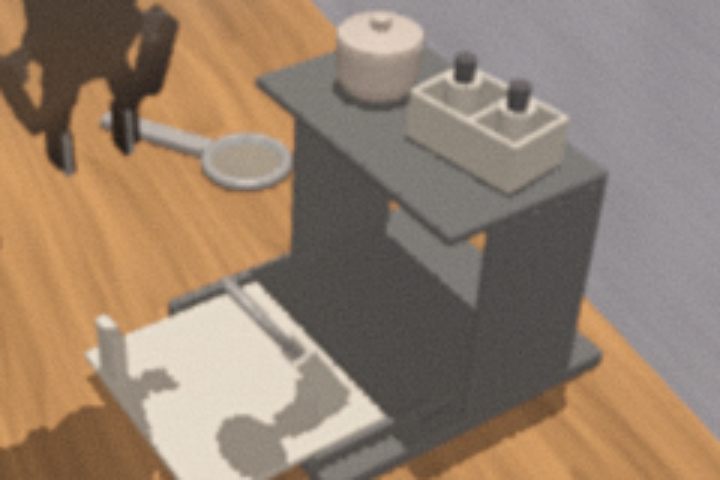

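Side crop: the tray is fully out with the tab at (110,340), and the magnifier is in its socket (head edge-on at 230–300, 285–350). Nothing else has been disturbed. Next I'll turn 30° and move to the point above the head.

```bash
python3 -m crank '[[[4,0,0,0,-6,0,0],[4,0,0,0,-6,0,0],[4,0,0,0,-6,0,0],[4,0,0,0,-6,0,0],[4,0,0,0,-5.7,0,0],[4,-1.5,0.2,0.1,0,0,0],[4,-1.5,0.2,0.2,0,0,0],[4,-1.5,0.2,0.2,0,0,0],[4,-1.5,0.2,0.2,0,0,0],[4,-1.5,0.2,0.2,0,0,0],[4,-1.5,0.1,0.2,0,0,0],[4,-1.5,0.1,0.1,0,0,0],[4,-1.3,0.1,0.1,0,0,0],[4,0,0,0,0,0,0],[4,0,0,0,0,0,0]]]'
python3 - <<'E'
from h import *
a=np.deg2rad(30); s=.126
to([-.082-s*.5-.0017,-.0545,.0355+s*np.cos(a)-.001],lean=30)
p=robot.grab_frame("wrist"); cv2.imwrite("pics/w3.png",p["frame"][...,::-1])
E
```

```text
time: 9.18
tcp_pos: [0.5558, -0.098, 0.2242]
orientation: [[-0.179, 0.856, 0.486], [0.984, 0.155, 0.09], [0.002, 0.494, -0.869]]
force: [-0.5, 0.7, -0.1]
grip_width: 0.474
grip_force: 0.0
t 9.18 tcp [ 0.5558 -0.098   0.2242] unit [-0.1987 -0.0539  0.2242]
shift [-0.07  0.54  9.57] turn [-0.4  -0.07 -0.07]
q [-0.48 -0.05 -0.52  0.68  0.31  0.97] F [-0.5  0.7 -0.1] grip 0.4740281666580026 0.0
```

View pics/w3.png

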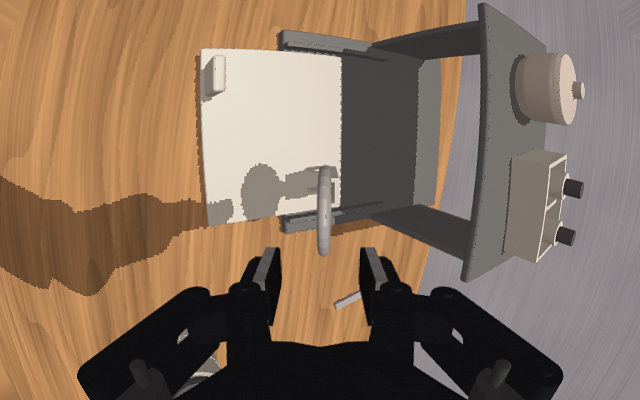

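The wrist picture shows the head edge-on at column 324, between the fingers at columns 280 and 362. I'll move in and grip.

```bash
python3 -m crank '[[[4,0,0.2,1.2,-0.4,0,0],[4,0,0.2,1.2,0,0,0],[4,0,0,1.2,0,0,0],[4,0,0,1.2,0,0,0],[4,0,0,1.2,0,0,0],[4,0,0,1.2,0,0,0],[4,0,0,1.2,0,0,0],[4,0,0,0.8,0,0,0],[4,0,0,0.4,0,0,0],[4,0,0,0,0,0,0]]]'
python3 - <<'E'
from h import *
a=np.deg2rad(30); s=.126
to([-.082-s*.5-.0017,-.0545,.0355+s*np.cos(a)-.001],lean=30)
E
```

```text
time: 10.07
tcp_pos: [0.6065, -0.0875, 0.1433]
orientation: [[-0.181, 0.852, 0.492], [0.983, 0.157, 0.092], [0.001, 0.5, -0.866]]
force: [-0.6, 0.9, 0.4]
grip_width: 0.468
grip_force: 0.0
t 10.07 tcp [ 0.6065 -0.0875  0.1433] unit [-0.1469 -0.0527  0.1433]
shift [-0.18  0.04 -0.02] turn [ 0.02 -0.11  0.06]
q [-0.42  0.11 -0.59  0.43  0.29  1.04] F [-0.6  0.9  0.4] grip 0.46811356370537405 0.0
```

```bash
python3 -m crank '[[[2,-0.2,0,0,0,0,0],[0,0,0,0,0,0,0],[0,0,0,0,0,0,0],[0,0,0,0,0,0,0],[0,0,0,0,0,0,0],[0,0,0,0,0,0,0],[0,0,0,0,0,0,0]]]' 45
```

```text
time: 10.65
tcp_pos: [0.6077, -0.0906, 0.1451]
orientation: [[-0.18, 0.85, 0.494], [0.984, 0.156, 0.09], [-0.001, 0.502, -0.865]]
force: [-2.6, -0.5, 4.0]
grip_width: 0.101
grip_force: 46.1
```

```bash
python3 -m crank '[[[0,0,0,-0.3,0,0,0],[0,0,0,-0.6,0,0,0],[0,0,0,-0.7,0,0,0],[0,0,0,-0.7,0,0,0],[0,0,0,-0.7,0,0,0]]]'
```

```text
time: 11.07
tcp_pos: [0.5922, -0.093, 0.1709]
orientation: [[-0.181, 0.851, 0.493], [0.984, 0.156, 0.091], [0.0, 0.501, -0.865]]
force: [1.1, 0.5, -0.6]
grip_width: 0.099
grip_force: 45.2
```

```bash
python3 -m crank '[[[0,0,0,-0.9,0,0,0],[0,0,0,-0.9,0,0,0],[0,0,0,-0.9,0,0,0],[0,0,0,-0.9,0,0,0],[0,0,0,-0.9,0,0,0],[0,0,0,-0.9,0,0,0],[0,0,0,-0.9,0,0,0],[0,0,0,-0.9,0,0,0],[0,0,0,-0.9,0,0,0],[0,0,0,-0.9,0,0,0],[0,0,0,0,0,0,0]]]'
python3 - <<'E'
from h import *
to([-.2,0,.33],lean=12)
p=robot.grab_frame("side"); cv2.imwrite("pics/s4.png",cv2.resize(p["frame"][60:300,200:520],(800,600))[...,::-1])
E
```

```text
time: 11.98
tcp_pos: [0.5484, -0.1018, 0.2503]
orientation: [[-0.18, 0.85, 0.495], [0.984, 0.156, 0.089], [-0.002, 0.503, -0.864]]
force: [0.7, -0.1, -0.8]
grip_width: 0.097
grip_force: 45.3
t 11.98 tcp [ 0.5484 -0.1018  0.2503] unit [-0.2067 -0.0563  0.2503]
shift [ 5.61  4.6  -6.55] turn [18.22  0.07  0.06]
q [-0.5  -0.08 -0.49  0.74  0.32  0.96] F [ 0.7 -0.1 -0.8] grip 0.0971255373471169 45.31069278717041
```

View pics/s4.png

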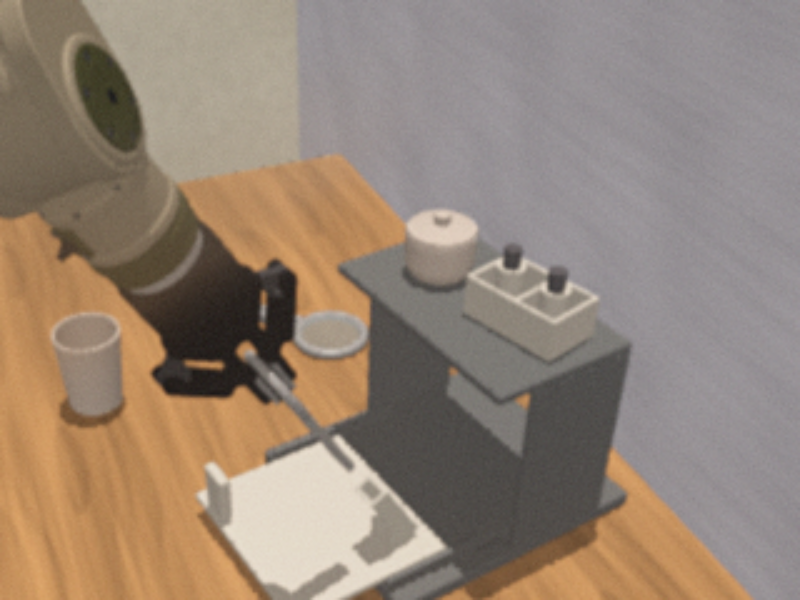

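The magnifier is clear of the socket: its foot is at (350,465), above the socket mouth at (372,490). I'll raise it, reduce the lean to 10° and carry it to the tumbler.

```bash
python3 -m crank '[[[0,0,0.5,-0.9,0,0,0],[0,0,0.8,-1.4,0,0,0],[0,0,0.8,-1.4,0,0,0],[0,0,0.8,-1.4,0,0,0],[0,0,0.1,-0.1,4,0,0],[0,0,0,0,4,0,0],[0,0,0,0,4,0,0],[0,0,0,0,4,0,0],[0,0,0,0,4,0,0],[0,0,0,0,0,0,0]]]'
python3 - <<'E'
from h import *
to(world=[.4164,.2543,.26],lean=10)
E
```

```text
time: 12.87
tcp_pos: [0.55, -0.1011, 0.307]
orientation: [[-0.182, 0.969, 0.169], [0.983, 0.179, 0.032], [0.001, 0.172, -0.985]]
force: [1.0, -0.8, -0.6]
grip_width: 0.102
grip_force: 45.2
t 12.87 tcp [ 0.55   -0.1011  0.307 ] unit [-0.205  -0.0559  0.307 ]
shift [37.37 -7.39  3.53] turn [-0.09 -0.09  0.12]
q [-0.38  0.14 -0.01  1.28  0.09  1.02] F [ 1.  -0.8 -0.6] grip 0.10159350986106973 45.2384877204895
```

```bash
python3 -m crank '[[[0,1,-0.2,0,0,0,0],[0,2,-0.4,0.1,0,0,0],[0,2.3,-0.5,0.2,0,0,0],[0,2.3,-0.5,0.2,0,0,0],[0,2.3,-0.5,0.2,0,0,0],[0,2.3,-0.5,0.2,0,0,0],[0,2.3,-0.5,0.2,0,0,0],[0,2.3,-0.5,0.2,0,0,0],[0,2.3,-0.5,0.2,0,0,0],[0,2.3,-0.5,0.2,0,0,0],[0,2.3,-0.5,0.2,0,0,0],[0,2.3,-0.5,0.2,0,0,0],[0,2.3,-0.4,0.2,0,0,0],[0,2.3,-0.4,0.2,0,0,0],[0,2.2,-0.4,0.2,0,0,0],[0,2,-0.3,0.2,0,0,0],[0,1.5,-0.2,0.2,0,0,0],[0,1.2,-0.2,0.2,0,0,0],[0,0.5,0,0,0,0,0],[0,0,0,0,0,0,0]]]'
python3 - <<'E'
from h import *
to(world=[.4164,.2543,.26],lean=10)
for n in("side","top"):
    p=robot.grab_frame(n)
    d=robot.look_for("magnifier",p)[:3]; print([(np.round(e["xy"]),round(e["conf"],2)) for e in d])
    C=cloud(p); m=(abs(C[...,2]-.090)<.009)&(np.hypot(C[...,0]-.4475,C[...,1]-.26)<.05); q=C[m]
    f=least_squares(lambda a:np.hypot(q[:,0]-a[0],q[:,1]-a[1])-a[2],[.45,.26,.036],loss="soft_l1",f_scale=.001) if 0 else None
    print(n,"tumbler box",len(q),q[:,:2].min(0) if len(q) else 0,q[:,:2].max(0) if len(q) else 0)
    m=(C[...,2]>.115)&(C[...,2]<.22)&(np.hypot(C[...,0]-.435,C[...,1]-.26)<.06); h=C[m]
    if len(h):
        for z in(.14,.16,.18,.2):
            k=abs(h[:,2]-z)<.008; print(z,k.sum(),np.median(h[k],0) if k.any() else 0)
    cv2.imwrite(f"pics/{n}5.png",cv2.resize(p["frame"][100:300,150:350],(600,600))[...,::-1])
E
```

```text
time: 14.53
tcp_pos: [0.4112, 0.2608, 0.2623]
orientation: [[-0.182, 0.968, 0.173], [0.983, 0.179, 0.033], [0.001, 0.176, -0.984]]
force: [0.3, -0.4, -1.0]
grip_width: 0.099
grip_force: 45.3
t 14.53 tcp [0.4112 0.2608 0.2623] unit [-0.2765  0.3251  0.2623]
shift [-0.73  0.34  0.3 ] turn [ 0.13 -0.09  0.14]
q [ 0.43 -0.01 -0.27  1.13 -0.04  1.81] F [ 0.3 -0.4 -1. ] grip 0.09881075252964756 45.320218205451965
[(array([219., 154.]), 0.85), (array([453., 316.]), 0.74), (array([325., 189.]), 0.61)]
side tumbler box 248 [0.40927924 0.22071621] [0.48323841 0.30000319]
0.14 15 [0.43171772 0.25808453 0.14097938]
0.16 20 [0.42850956 0.2566668  0.15895635]
0.18 23 [0.42419349 0.25581097 0.17941539]
0.2 24 [0.42155339 0.25531921 0.20002363]
[(array([224., 178.]), 0.94), (array([411., 140.]), 0.88), (array([224., 294.]), 0.6)]
top tumbler box 170 [0.41275538 0.22429555] [0.48495445 0.29980095]
0.14 9 [0.43788359 0.26144356 0.14439384]
0.16 14 [0.43591918 0.26154297 0.1601069 ]
0.18 14 [0.43137387 0.25990937 0.18175563]
0.2 16 [0.42837196 0.25998427 0.19881686]
```

View pics/side5.png

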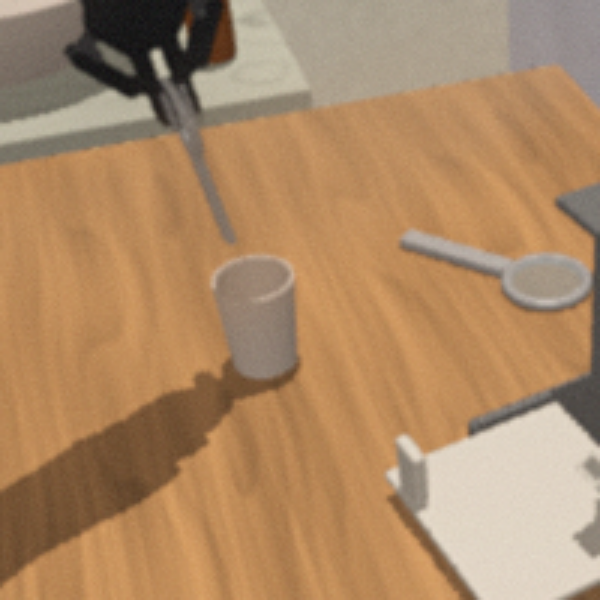

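The foot is above and slightly left of the tumbler mouth: foot at (232,240), rim centre at (255,280). I'll correct the position and lower it vertically.

```bash
python3 -m crank '[[[0,-0.4,0.2,0,0,0,0],[0,-0.3,0.1,0,0,0,0],[0,0,-0.2,1,0,0,0],[0,0,-0.2,1,0,0,0],[0,0,-0.2,1,0,0,0],[0,0,-0.1,1,0,0,0],[0,0,-0.2,1,0,0,0],[0,0,-0.2,1,0,0,0],[0,0,-0.2,1,0,0,0],[0,0,-0.1,1,0,0,0],[0,0,-0.2,1,0,0,0],[0,0,-0.2,1,0,0,0],[0,0,-0.1,0.8,0,0,0],[0,0,-0.1,0.4,0,0,0],[0,0,0,0,0,0,0]]]'
python3 - <<'E'
from h import *
to(world=[.4164,.2543,.131],lean=10)
E
```

```text
time: 15.98
tcp_pos: [0.4159, 0.2534, 0.1479]
orientation: [[-0.18, 0.969, 0.17], [0.984, 0.178, 0.031], [-0.0, 0.173, -0.985]]
force: [-0.1, -0.6, -0.1]
grip_width: 0.104
grip_force: 45.3
t 15.98 tcp [0.4159 0.2534 0.1479] unit [-0.2732  0.3169  0.1479]
shift [ 0.08 -0.23  1.67] turn [-0.03  0.02  0.04]
q [ 0.41  0.06 -0.5   0.85 -0.04  1.79] F [-0.1 -0.6 -0.1] grip 0.10397348232818371 45.27199029922485
```

```bash
python3 -m crank '[[[0,0,-0.1,0.4,0,0,0],[0,0,0,0.4,0,0,0],[0,0,-0.1,0.3,0,0,0],[0,0,0,0.2,0,0,0],[0,0,0,0,0,0,0]]]'
python3 - <<'E'
from h import *
to(world=[.4164,.2543,.131],lean=10)
E
```

```text
time: 16.4
tcp_pos: [0.4168, 0.2539, 0.1358]
orientation: [[-0.181, 0.968, 0.172], [0.984, 0.178, 0.032], [-0.0, 0.175, -0.985]]
force: [0.2, 0.1, -1.4]
grip_width: 0.103
grip_force: 45.4
t 16.4 tcp [0.4168 0.2539 0.1358] unit [-0.2722  0.3172  0.1358]
shift [ 0.05 -0.12  0.47] turn [ 0.07 -0.01  0.05]
q [ 0.41  0.07 -0.52  0.81 -0.04  1.79] F [ 0.2  0.1 -1.4] grip 0.10276024863156928 45.364075899124146
```

```bash
python3 -m crank '[[[0,0,0,0.15,0,0,0],[0,0,0,0.15,0,0,0],[0,0,0,0.1,0,0,0],[0,0,0,0,0,0,0]]]'; python3 -m crank '[[[0,0,0,0.1,0,0,0],[0,0,0,0.1,0,0,0],[0,0,0,0,0,0,0]]]'
```

```text
time: 16.73
tcp_pos: [0.4176, 0.254, 0.1321]
orientation: [[-0.181, 0.968, 0.172], [0.984, 0.178, 0.032], [0.0, 0.175, -0.985]]
force: [-0.6, 0.3, -1.1]
grip_width: 0.102
grip_force: 45.4
time: 16.98
tcp_pos: [0.4183, 0.2543, 0.131]
orientation: [[-0.181, 0.968, 0.173], [0.984, 0.178, 0.032], [0.0, 0.176, -0.984]]
force: [-2.0, 0.1, 3.7]
grip_width: 0.097
grip_force: 46.2
```

```bash
python3 -m crank '[[[0,0,0,-0.2,0,0,0],[0,0,-0.2,0,0,0,0],[0,0,-0.1,0,0,0,0],[0,0,-0.1,0,0,0,0],[0,0,0,0,0,0,0]]]'
python3 - <<'E'
from h import *
to(world=[.4164,.2543,.131],lean=10)
for n in("side","top"):
    p=robot.grab_frame(n); C=cloud(p); m=(abs(C[...,2]-.090)<.009)&(np.hypot(C[...,0]-.4475,C[...,1]-.26)<.05); q=C[m]
    print(n,len(q),q[:,:2].min(0),q[:,:2].max(0))
    cv2.imwrite(f"pics/{n}6.png",cv2.resize(p["frame"][130:250,170:330],(800,600))[...,::-1])
E
```

```text
time: 17.4
tcp_pos: [0.4136, 0.2533, 0.1314]
orientation: [[-0.181, 0.968, 0.172], [0.984, 0.178, 0.032], [0.0, 0.175, -0.985]]
force: [-0.5, -0.1, -0.3]
grip_width: 0.101
grip_force: 45.2
t 17.4 tcp [0.4136 0.2533 0.1314] unit [-0.2755  0.3172  0.1314]
shift [0.05 0.28 0.09] turn [ 0.1  -0.01  0.05]
q [ 0.41  0.07 -0.53  0.8  -0.04  1.79] F [-0.5 -0.1 -0.3] grip 0.10103403794932922 45.2484405040741
side 225 [0.40917816 0.22096817] [0.48337672 0.29923729]
top 116 [0.42431845 0.22454153] [0.48487681 0.29764019]
```

View pics/side6.png

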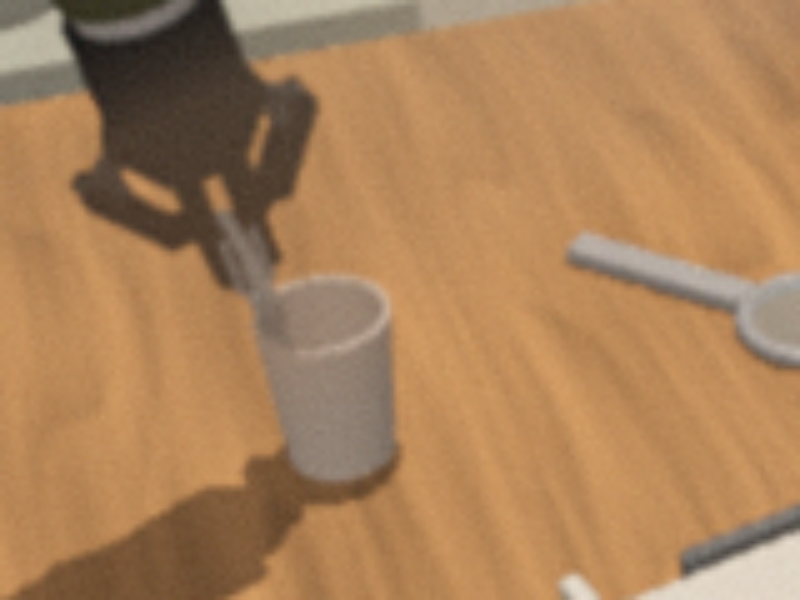

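The handle is inside the tumbler, close to the left rim at (265,310), and the tumbler hasn't moved. I'll set it down and open.

```bash
python3 -m crank '[[[0,0,-0.1,0.1,0,0,0],[0,0,0,0.1,0,0,0],[0,0,0,0,0,0,0]]]'; python3 -m crank '[[[1.5,0,0,0,0,0,0],[2,0,0,0,0,0,0],[2.5,0,0,0,0,0,0],[3,0,0,0,0,0,0],[3,0,0,0,0,0,0],[3,0,0,0,0,0,0],[3,0,0,0,0,0,0]]]' 20
python3 - <<'E'
from h import *
for n in("wrist","top"):
    p=robot.grab_frame(n); cv2.imwrite(f"pics/{n}7.png",p["frame"][...,::-1])
    C=cloud(p); m=(abs(C[...,2]-.090)<.009)&(np.hypot(C[...,0]-.4475,C[...,1]-.26)<.05); q=C[m]
    if n!="wrist": print(n,len(q),q[:,:2].min(0),q[:,:2].max(0))
E
```

```text
time: 17.75
tcp_pos: [0.4139, 0.2535, 0.1309]
orientation: [[-0.181, 0.968, 0.175], [0.984, 0.178, 0.032], [0.0, 0.178, -0.984]]
force: [-4.0, -0.5, 9.9]
grip_width: 0.099
grip_force: 47.1
time: 18.33
tcp_pos: [0.4131, 0.2532, 0.1293]
orientation: [[-0.181, 0.968, 0.172], [0.984, 0.178, 0.032], [0.0, 0.175, -0.985]]
force: [0.3, -0.2, 0.3]
grip_width: 0.355
grip_force: 0.0
top 111 [0.42442725 0.22442636] [0.48501005 0.29783063]
```

View pics/wrist7.png

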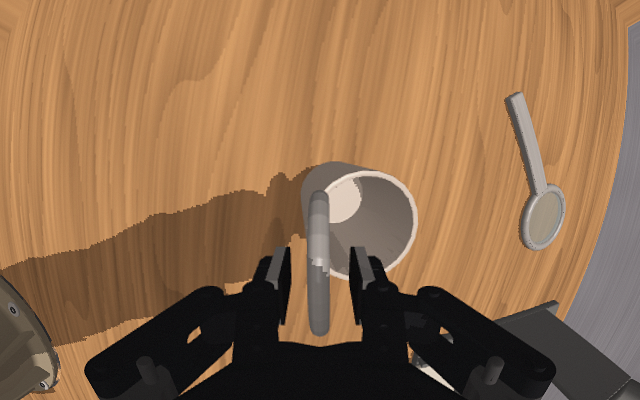

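The head stands free between the open fingers: head at column 318, pads at 288 and 352. I'll retreat along the handle.

```bash
python3 -m crank '[[[3,0,0,-0.5,0,0,0],[3,0,0,-0.8,0,0,0],[3,0,0,-1,0,0,0],[3,0,0,-1.2,0,0,0],[3,0,0,-1.5,0,0,0],[3,0,0,-1.5,0,0,0],[3,0,0,-1.5,0,0,0],[3,0,0,-2,0,0,0],[3,0,0,-2,0,0,0],[3,0,0,-2,0,0,0],[3,0,0,0,0,0,0],[3,0,0,0,0,0,0],[3,0,0,0,0,0,0],[3,0,0,0,0,0,0],[3,0,0,0,0,0,0],[3,0,0,0,0,0,0]]]'
python3 - <<'E'
from h import *
p=robot.grab_frame("side"); cv2.imwrite("pics/side8.png",cv2.resize(p["frame"][100:400,150:550],(800,600))[...,::-1])
E
```

```text
time: 19.77
tcp_pos: [0.3886, 0.2486, 0.2663]
orientation: [[-0.18, 0.969, 0.171], [0.984, 0.178, 0.031], [-0.0, 0.174, -0.985]]
force: [0.9, 0.3, -1.0]
grip_width: 0.347
grip_force: 0.0
```

View pics/side8.png

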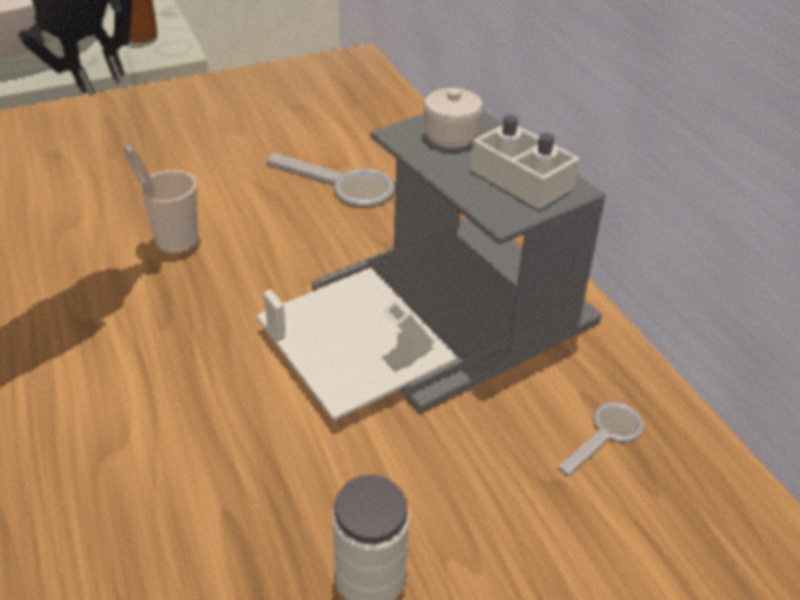

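The magnifier stands in the tumbler at (140,165). The tray is out with its tab at (273,315), and everything else is upright and in place.

```bash
python3 -c "
from rig import robot
print(robot.close_job())"
```

```text
the job is handed in; nothing more can be done
None
```

The job is handed in: the tray is pulled out to its stop and the magnifier stands handle down in the tumbler, leaning about 10° on the rim, with everything else upright and apparently where it was in the last picture (about 20 s used).

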